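# Pry the snap-fit cover loose on a drive box

## Robot

A 6-joint arm with a two-finger parallel gripper is mounted at the origin on the work surface. World frame = base frame: x ahead of the robot, y to its left, z up, the work surface at z = 0. Lengths are in m, angles in degrees, forces in N, time in s.
With the tool pointing down it reaches from about 0.375 to 0.9 m from the base axis. Payload 3.1 kg.
Tool frame: the origin (TCP) lies at the very end of the fingers, on their centre line; the grasp point (between the pads) lies behind it (bot.grip_depth is the z of the grasp point in the tool frame, in m); z points along the fingers, y is the direction in which the jaws open and shut (so a half turn about z gives the same grasp; the last joint's range is limited). The gripper opens to 87 mm and grips with 3 to 60 N. Pads are 19 mm wide; open, the fingers measure 117 mm over their backs; the gripper's body (75 mm by 190 mm) begins 51 mm behind the grasp point.
Start: joints at [64.544, 30.224, 82.088, -0, 67.689, -10.227], TCP at [0.164, 0.603, 0.223] pointing down, gripper open.
Joint ranges: [-176.69, 176.69], [-43.24, 126.21], [12.49, 139.97], [-82, 262], [0, 151.66], [-163.58, 163.58]. Speed limits (degrees/s): [159.86, 159.86, 180, 180, 180, 180].

## Interface

Orientations are given as a 3x3 rotation matrix whose columns are the frame's x, y, z axes.
In Python, from rig import bot, vision gives the robot as it stands. The module is installed in compiled form; this text tells all that it offers.
- The arm moves only by the shell command python3 -m jog 'ROWS'. ROWS is JSON, a list of rows, each a list of 3 entries, a list of its own where there are three numbers: the shift along the tool's x, y, z in mm, then the turn, a rotation vector about the tool's x, y, z in degrees, then the closure, from 0 (fully open) to 1 (shut). In form: [[[dx, dy, dz], [wx, wy, wz], fingers], ...]. A call has 1 to 12 rows; each row is the pose to reach, as a shift and turn from the pose commanded when the call began, along the tool's axes at that moment; what a row does not reach only later rows make up. A row lasts 1/12 s, in which the tool goes at most 41.7 mm and 7.16 degrees, less where a joint would pass 70% of its speed; a pose out of reach is approached as far as the arm can. A call with a gripper value outside its range is refused whole. The fingers move at their own pace and stop on an object; the grip force is fixed at half the most. Time passes only in rows, so rows that repeat a pose let the fingers close. It gives the time, the measured TCP pose, the force and the opening at its end, in the units of the state.
- bot.read_state(): the state, without advancing time (a new reading comes with each control period).
- vision.capture(name): name is "side" or "top"; returns the picture (384x512x3 uint8, red, green, blue); there is no depth.
- vision.camera_info(name): a dict with "intrinsics" (3x3 intrinsics, pixels), "camera_from_world" (4x4, takes a point from world to camera coordinates). Camera axes: x right, y up, looking along -z (the intrinsics and any distortion apply to the point x, -y, -z); pixel columns grow to the right and rows downward; lengths in m; the calibration is good to about 2 mm. A picture is of the moment at which its call begins. camera_info takes no time and is no camera call.
- bot.hand_in(): hands the job in, once; it reports no verdict.
The state is a dict: "time_s": time; "joint_positions": joint angles; "qvel": joint speeds; "tau": joint torques, N m; "position": TCP position; "tcp_rot": TCP orientation; "force": force on the tool from outside, world axes, zero at the start; "moment": the same for the moment, N m; "opening": opening from 0.0 (shut) to 1.0 (fully open).
Only numpy, scipy, OpenCV 4.12 (cv2) and the standard library are available. Lean on these libraries where they do the work, as an engineer would, in place of code of your own. Each camera call takes 0.05 s, during which the arm holds its last target. There are 200 camera calls.

## Task

One of the two aluminium drive boxes on the bench has a snap-fit cover with a notch at one end; the other's lid is screwed down. Pick up the flat-bladed pry tool, slide its blade into the notch and lever over the box's rim until the notched end of the cover springs up out of its clips and stays up; leave the cover on its box and do not touch it with the gripper. Then pull the tool out and set it down gently on the bench, and leave the pointed awl where it is.

Things in the scene. Friction and masses are not known exactly. Their poses are not given: they have to be found in the camera images.
- drive_box: Aluminium box fixed to the bench, 129 mm long (x), 96 wide (y), 78 high; its cover sits between its side walls. Origin on the bench; x points from the front (notched) end to the rear, z up. Front face at x = -57 mm; along its top runs a straight rim, the fulcrum: x = -57 to -54 mm, top z = 64 mm. The look-alike box has a flat lid with four screw heads and no notch.
- cover: Grey plastic cap, 104 x 76 x 19 mm, hollow below; held by two side clips near its front and a tongue under a rear lip. Origin: middle of its front lower edge (box frame: x -52, z 60 mm); x to rear, z up. Notch mid-front, 44 mm wide, a scallop from above; slot over the rim 11 mm high (z 64 to 75), 90 deep under a flat roof. Front raised 6 mm (about 10 N), it springs to about 10 and stays up.
- pry_tool: Flat pry tool, 160 mm, 120 g, lying on the bench. Origin under the blade's tip; x from handle to tip, z up. Steel blade 16 wide, 3 thick (x -80 to 0, z 0 to 3 mm); black handle x -160 to -80, 18 wide, z 0 to 26 mm. Tip 45 mm past the box's front face and blade on the rim, it springs the cover when tilted about 15 degrees, handle down; 20 to 28 is sure.
- awl: Bystander: awl with the same black handle as the pry tool but a thin round pointed shank (6 mm across, 13 mm above the bench). Origin on the bench under its point; x points from handle to point.
Not all that is in view belongs to the job. What is shaped like the pry_tool but purple is not meant.

How it is judged:
By the outcome, as a careful person would: the job done as asked, in the order asked, and still so for the second after the job is handed in, with the robot touching nothing.
It also fails if it takes over 51 s, if anything falls off the work surface, if the arm or the gripper's body presses on something with over 40 N, if the wrist force passes 120 N, or if a joint passes its speed limit or range.

## Working session

There is one attempt and no reset: what is moved stays moved. The work goes in short steps, Python scripts to look and compute and a shell command to move; the robot and the scene stay as the last step left them, time stands still between calls to the robot, and variables do not carry over. Pictures are saved under pics/ and viewed, about 8 in all and at most 12, crops included, and the job is handed in when it is done.

```bash
mkdir -p pics; python3 - <<'E'
from rig import bot, vision
import cv2,numpy as np
for n in("top","side"):
    cv2.imwrite(f"pics/{n}0.png",cv2.resize(vision.capture(n)[:,:,::-1],(800,600),interpolation=cv2.INTER_CUBIC))
    i=vision.camera_info(n);print(n,np.round(i["intrinsics"],2).tolist(),np.round(i["camera_from_world"],4).tolist(),i.keys())
print(bot.read_state(),bot.grip_depth)
E
```

```text
top [[476.85, 0.0, 254.62], [0.0, 476.85, 200.23], [0.0, 0.0, 1.0]] [[0.002, -1.0, -0.0013, -0.0196], [0.9783, 0.0017, 0.2072, -0.6538], [-0.2072, -0.0017, 0.9783, -0.9563], [0.0, 0.0, 0.0, 1.0]] dict_keys(['intrinsics', 'camera_from_world'])
side [[391.21, 0.0, 255.25], [0.0, 391.21, 195.72], [0.0, 0.0, 1.0]] [[0.8796, -0.4756, 0.0106, -0.6104], [0.3319, 0.6295, 0.7025, -0.2459], [-0.3408, -0.6144, 0.7116, -0.6411], [0.0, 0.0, 0.0, 1.0]] dict_keys(['intrinsics', 'camera_from_world'])
{'time_s': 0.1, 'joint_positions': array([ 6.45438873e+01,  3.02720606e+01,  8.21493331e+01, -1.61342743e-03,
        6.76883656e+01, -1.02270681e+01]), 'qvel': array([-0.02371462, -0.23121956, -0.27836473,  0.0738106 ,  0.02175725,
        0.03728411]), 'tau': array([-2.91423221e-04, -4.40983307e+01, -1.77149999e+01,  6.35030586e-02,
        5.34059911e-02, -2.01602847e-05]), 'position': array([0.16386434, 0.6024564 , 0.22168481]), 'tcp_rot': array([[-9.64886150e-01,  2.62667239e-01, -7.99866141e-04],
       [ 2.62668269e-01,  9.64884630e-01, -1.74087531e-03],
       [ 3.14507633e-04, -1.88984593e-03, -9.99998165e-01]]), 'force': array([ 0.44164229,  0.66205464, -0.17341366]), 'moment': array([ 0.04510354,  0.01015376, -0.01642902]), 'opening': 1.0002837484306177} -0.0187
```

View pics/top0.png

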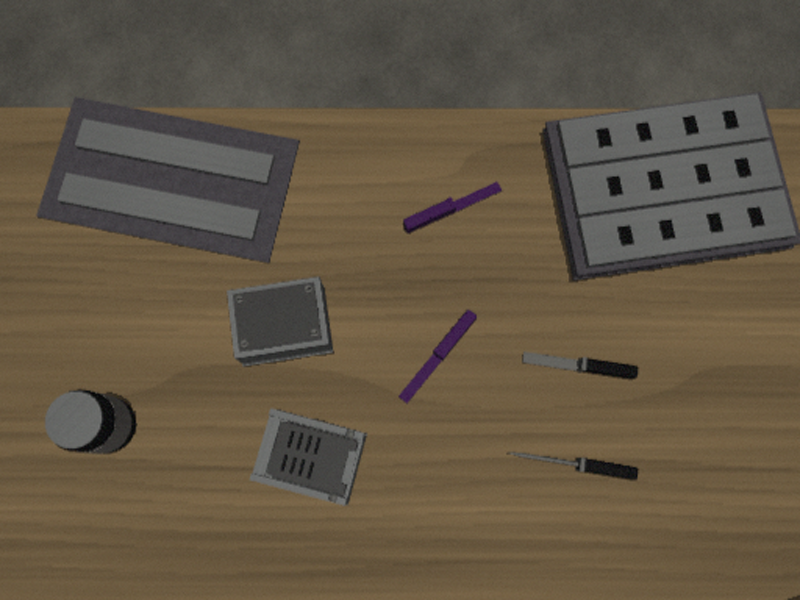

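View pics/side0.png

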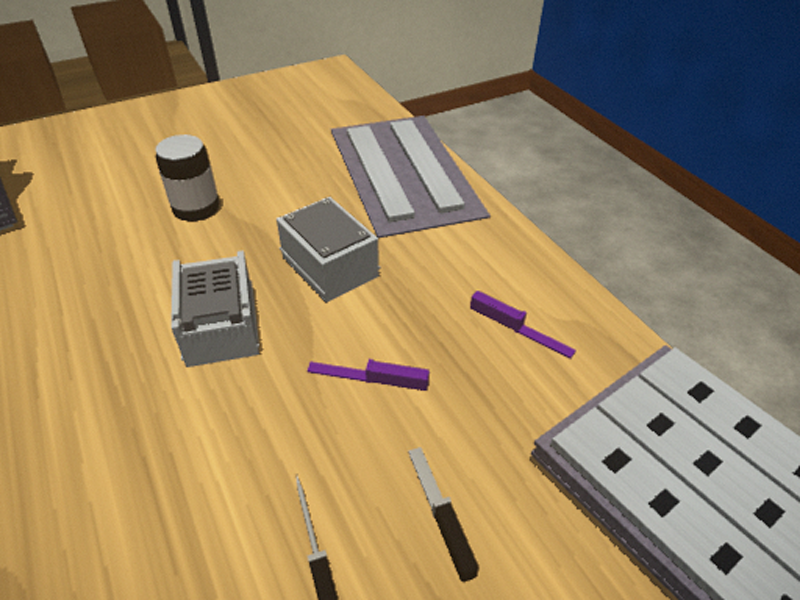

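The notched box is at (310,455) in the top view and at (215,310) in the side view. Its notch end faces right and slightly down. The screwed-lid look-alike is at (280,320).

Things that could be taken for the tool:
- Black flat blade, (523,358)–(637,371). This is the pry tool.
- Black awl, (510,454)–(637,472).
- Purple look-alikes at (452,207) and (437,357).

I'll check the choice in a close crop.

```bash
cat > h.py <<'E'
from rig import bot, vision
import cv2,numpy as np
def cam(n):
    i=vision.camera_info(n);return np.array(i["intrinsics"]),np.array(i["camera_from_world"])
def proj(n,p):
    K,T=cam(n);c=T[:3,:3]@np.asarray(p,float)+T[:3,3];c=c*[1,-1,-1];q=K@c;return q[:2]/q[2]
def ray(n,uv,z):
    K,T=cam(n);d=np.linalg.inv(K)@[uv[0],uv[1],1];R=T[:3,:3].T;o=-R@T[:3,3];d=R@(d*[1,-1,-1]);return o+d*(z-o[2])/d[2]
def crop(img,x,y,w,h,s): return cv2.resize(img[y:y+h,x:x+w],None,fx=s,fy=s,interpolation=cv2.INTER_CUBIC)
E
python3 - <<'E'
from h import *
t=vision.capture("top")[:,:,::-1];s=vision.capture("side")[:,:,::-1]
a=np.hstack([crop(t,155,255,80,75,5),crop(t,330,220,80,75,5)])
b=np.hstack([crop(s,105,155,80,40,5)[:0] if 0 else crop(s,95,155,80,45,5),crop(s,255,280,80,45,5)])
a=np.clip(a*1.7,0,255).astype(np.uint8)
cv2.imwrite("pics/c1.png",np.vstack([a,b]))
E
```

```text
(no output)
```

View pics/c1.png

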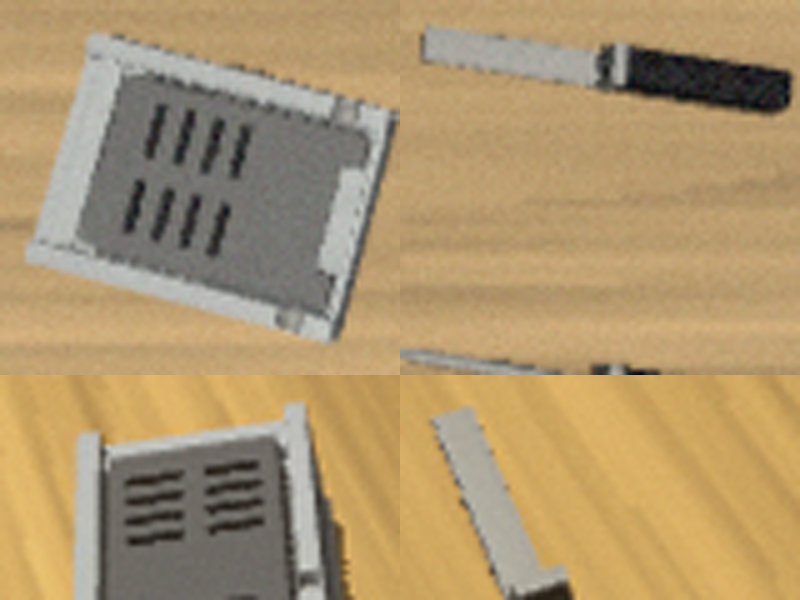

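```bash
python3 - <<'E'
from h import *
o=lambda x,y,x0,y0,xo:(x0+(x-xo)/5-.4,y0+y/5-.4)
B=[ray("top",o(x,y,155,255,0),.078) for x,y in[(95,38),(396,112),(333,338),(30,258)]]
B=np.array(B);print(np.round(B,4));print([round(np.linalg.norm(B[i]-B[(i+1)%4]),4) for i in range(4)])
e=(B[0]-B[1]+B[3]-B[2])[:2];yaw=np.degrees(np.arctan2(e[1],e[0]));print("box x yaw",yaw)
ex=e/np.linalg.norm(e)
c=B.mean(0)[:2];print("center",c,"origin",c-ex*.0075, "front mid",(B[1]+B[2])/2)
e2=(B[0]-B[3]+B[1]-B[2])[:2];print(np.degrees(np.arctan2(e2[1],e2[0])))
tip=ray("top",o(422,44,330,220,400),.003)
he=ray("top",o(788,90,330,220,400),.026);hs=ray("top",o(618,63,330,220,400),.026)
for p in[tip,he,hs]:print(np.round(p,4))
d=(tip-he)[:2];print(np.linalg.norm(d),np.degrees(np.arctan2(d[1],d[0])),np.linalg.norm((tip-hs)[:2]))
E
```

```text
[[0.5203 0.1492 0.078 ]
 [0.4902 0.0242 0.078 ]
 [0.3999 0.0486 0.078 ]
 [0.4312 0.1724 0.078 ]]
[np.float64(0.1286), np.float64(0.0935), np.float64(0.1276), np.float64(0.092)]
box x yaw 76.1451113192668
center [0.46041337 0.09860421] origin [0.45861739 0.09132242] front mid [0.4450708  0.03639777 0.078     ]
-14.86109959427683
[ 0.6029 -0.1978  0.003 ]
[ 0.5793 -0.3545  0.026 ]
[ 0.5911 -0.2802  0.026 ]
0.15847198041702007 81.41810420128796 0.08326844618582945
```

```bash
cat >> h.py <<'E'
from scipy.spatial.transform import Rotation as Ro
def down(a): # tool x along yaw a (deg), z down
    a=np.radians(a);x=np.array([np.cos(a),np.sin(a),0]);z=np.array([0,0,-1.]);return np.c_[x,np.cross(z,x),z]
def delta(p,R):
    s=bot.read_state();Rc=Ro.from_matrix(s["tcp_rot"]).as_matrix()
    print("shift mm",np.round(Rc.T@(np.array(p)-s["position"])*1000,1),"rot",np.round(Ro.from_matrix(Rc.T@R).as_rotvec(degrees=True),2))
E
python3 -c "
from h import *
delta([.5858,-.3117,.10],down(81.4))"
```

```text
shift mm [-647.2 -771.3  122.8] rot [-7.000e-02  4.000e-02  8.337e+01]
```

```bash
python3 -m jog '[[[-647,-771,40],[0,0,83.4],0],[[-647,-771,40],[0,0,83.4],0],[[-647,-771,40],[0,0,83.4],0],[[-647,-771,40],[0,0,83.4],0],[[-647,-771,40],[0,0,83.4],0],[[-647,-771,40],[0,0,83.4],0],[[-647,-771,40],[0,0,83.4],0],[[-647,-771,40],[0,0,83.4],0],[[-647,-771,40],[0,0,83.4],0],[[-647,-771,40],[0,0,83.4],0],[[-647,-771,40],[0,0,83.4],0],[[-647,-771,40],[0,0,83.4],0]]'
python3 -c "
from h import *
delta([.5858,-.3117,.10],down(81.4))"
```

```text
time_s: 1.2
position: [0.374, 0.1476, 0.2028]
tcp_rot: [[0.155, 0.988, 0.001], [0.988, -0.155, 0.0], [0.0, 0.001, -1.0]]
force: [0.7, 0.3, 0.3]
opening: 1.0
shift mm [-420.8  280.5  102.9] rot [ 0.04 -0.02 -0.34]
```

```bash
python3 -m jog '[[[-421,280,50],[0,0,0],0],[[-421,280,50],[0,0,0],0],[[-421,280,50],[0,0,0],0],[[-421,280,50],[0,0,0],0],[[-421,280,50],[0,0,0],0],[[-421,280,50],[0,0,0],0],[[-421,280,50],[0,0,0],0],[[-421,280,50],[0,0,0],0],[[-421,280,50],[0,0,0],0],[[-421,280,50],[0,0,0],0],[[-421,280,50],[0,0,0],0],[[-421,280,50],[0,0,0],0]]'
python3 -m jog '[[[-52,20,88],[0,0,0],0],[[-52,20,88],[0,0,0],0],[[-52,20,88],[0,0,0],0],[[-52,20,88],[0,0,0],0],[[-52,20,88],[0,0,0],0],[[-52,20,88],[0,0,0],0]]'
python3 -c "
from h import *
delta([.5858,-.3117,.06],down(81.4))
cv2.imwrite('pics/g1.png',np.hstack([crop(np.clip(vision.capture('top')[:,:,::-1]*1.5,0,255).astype(np.uint8),320,190,100,100,4),crop(vision.capture('side')[:,:,::-1],230,260,100,100,4)]))"
```

```text
time_s: 2.2
position: [0.5841, -0.3035, 0.153]
tcp_rot: [[0.151, 0.989, -0.0], [0.989, -0.151, 0.0], [0.0, -0.0, -1.0]]
force: [1.5, -0.0, 0.0]
opening: 0.998
time_s: 2.7
position: [0.5961, -0.3554, 0.0665]
tcp_rot: [[0.15, 0.989, 0.001], [0.989, -0.15, -0.0], [-0.0, 0.001, -1.0]]
force: [0.3, 0.2, 0.4]
opening: 1.0
shift mm [ 41.7 -16.7   6.5] rot [ 0.04  0.   -0.01]
```

```bash
python3 -m jog '[[[42,-16.5,6],[0,0,0],0],[[42,-16.5,6],[0,0,0],0],[[42,-16.5,6],[0,0,0],0],[[42,-16.5,6],[0,0,0],0]]'
python3 -c "
from h import *
delta([.5858,-.3117,.003],down(81.4))
cv2.imwrite('pics/g1.png',np.hstack([crop(np.clip(vision.capture('top')[:,:,::-1]*1.5,0,255).astype(np.uint8),320,190,100,100,4),crop(vision.capture('side')[:,:,::-1],230,260,100,100,4)]))"
```

```text
time_s: 3.13
position: [0.5869, -0.3117, 0.0614]
tcp_rot: [[0.148, 0.989, 0.002], [0.989, -0.148, -0.002], [-0.002, 0.003, -1.0]]
force: [0.2, -0.1, -0.3]
opening: 0.995
shift mm [-0.  -1.3 58.4] rot [0.16 0.11 0.08]
```

View pics/g1.png

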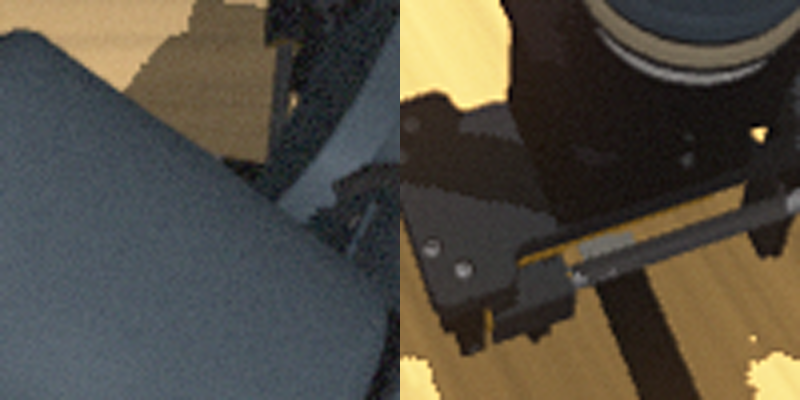

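The side view shows the black handle at about (640,330), between the open fingers at (500,310) and (770,230). The arm hides the top view. I'll descend and grip.

```bash
python3 -m jog '[[[0,0,25],[0,0,0],0],[[0,0,40],[0,0,0],0],[[0,0,50],[0,0,0],0],[[0,0,57],[0,0,0],0],[[0,0,57],[0,0,0],0],[[0,0,57],[0,0,0],0.5],[[0,0,57],[0,0,0],1],[[0,0,57],[0,0,0],1],[[0,0,57],[0,0,0],1],[[0,0,57],[0,0,0],1],[[0,0,57],[0,0,0],1],[[0,0,57],[0,0,0],1]]'
python3 -m jog '[[[0,0,0],[0,0,0],1],[[0,0,0],[0,0,0],1],[[0,0,0],[0,0,0],1],[[0,0,0],[0,0,0],1]]'
```

```text
time_s: 4.23
position: [0.5858, -0.312, 0.0028]
tcp_rot: [[0.15, 0.989, 0.0], [0.989, -0.15, -0.0], [-0.0, 0.0, -1.0]]
force: [0.3, -0.5, 0.9]
opening: 0.557
time_s: 4.57
position: [0.5858, -0.312, 0.0025]
tcp_rot: [[0.15, 0.989, 0.0], [0.989, -0.15, -0.0], [-0.0, 0.0, -1.0]]
force: [-0.7, 0.1, 0.1]
opening: 0.25
```

```bash
python3 -m jog '[[[0,0,0],[0,0,0],1],[[0,0,0],[0,0,0],1],[[0,0,0],[0,0,0],1],[[0,0,0],[0,0,0],1],[[0,0,-20],[0,0,0],1],[[0,0,-50],[0,0,0],1],[[0,0,-85],[0,0,0],1],[[0,0,-120],[0,0,0],1],[[0,0,-120],[0,0,0],1],[[0,0,-120],[0,0,0],1]]'
python3 -c "
from h import *
s=bot.read_state();p=s['position'];R=s['tcp_rot'];
a=vision.capture('side')[:,:,::-1];cv2.imwrite('pics/l1.png',crop(a,180,120,200,150,4))
# expected tip: 115 ahead, 3mm above tcp... 
for d,h in((.115,-.003),(.035,-.003)): print(proj('side',p+R[:,0]*d), proj('top',p+R[:,0]*d))
"
```

```text
time_s: 5.4
position: [0.5869, -0.3129, 0.1251]
tcp_rot: [[0.15, 0.989, 0.004], [0.989, -0.15, -0.003], [-0.003, 0.004, -1.0]]
force: [-0.6, 0.5, -2.4]
opening: 0.202
[265.73723428 246.8017728 ] [344.44874279 218.74324858]
[284.85551988 287.41727745] [384.14636334 224.69193027]
```

View pics/l1.png

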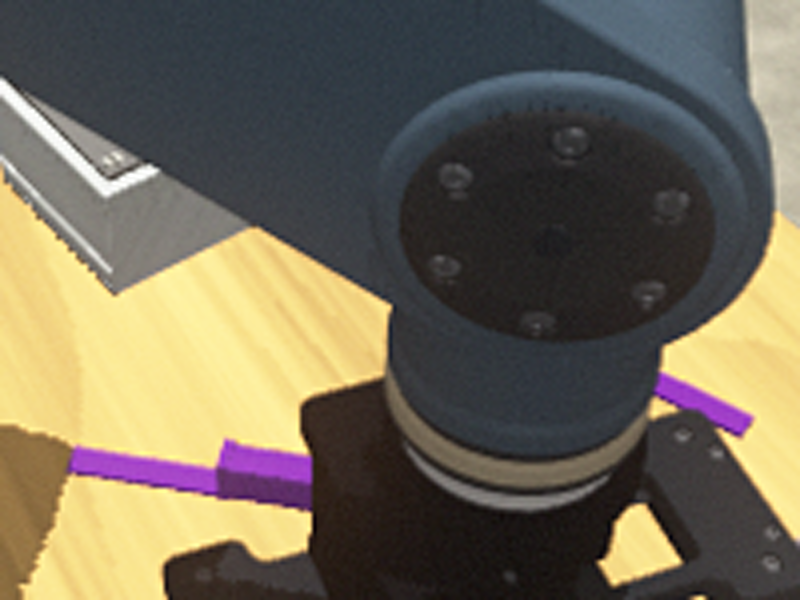

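```bash
cat >> h.py <<'E'
F=np.array([.445,.0364]);BY=75.6;EX=np.array([np.cos(np.radians(BY)),np.sin(np.radians(BY))])
def ins(d,z,yaw=BY,off=0): # tip d (m) past front face
    q=F+EX*(d-.115)+np.array([-EX[1],EX[0]])*off;return [q[0],q[1],z],down(yaw)
E
python3 -c "
from h import *
print(ins(-.035,.12)[0]);delta(*ins(-.035,.12))"
```

```text
[np.float64(0.40769651692527176), np.float64(-0.10888747416929469), 0.12]
shift mm [ 174.  -206.1    2.8] rot [0.   0.01 5.78]
```

```bash
python3 -m jog '[[[174,-206,3],[0,0,5.8],1],[[174,-206,3],[0,0,5.8],1],[[174,-206,3],[0,0,5.8],1],[[174,-206,3],[0,0,5.8],1],[[174,-206,3],[0,0,5.8],1],[[174,-206,3],[0,0,5.8],1],[[174,-206,3],[0,0,5.8],1],[[174,-206,3],[0,0,5.8],1],[[174,-206,3],[0,0,5.8],1],[[174,-206,3],[0,0,5.8],1]]'
python3 -c "
from h import *
s=bot.read_state();p=s['position'];R=s['tcp_rot']
delta(*ins(-.035,.0705))
t=p+R[:,0]*.115
for n in('side','top'): print(n,proj(n,t))
print(proj('top',[.445,.0364,.078]),proj('side',[.445,.0364,.078]))
a=np.clip(vision.capture('top')[:,:,::-1]*1.6,0,255).astype(np.uint8)
cv2.imwrite('pics/p1.png',np.hstack([crop(a,170,230,100,110,4),crop(vision.capture('side')[:,:,::-1],90,150,100,110,4)]))
"
```

```text
time_s: 6.28
position: [0.4088, -0.1095, 0.1189]
tcp_rot: [[0.249, 0.968, 0.0], [0.968, -0.249, -0.0], [-0.0, 0.0, -1.0]]
force: [1.3, -0.5, -1.1]
opening: 0.198
shift mm [ 0.4 -1.2 48.4] rot [ 0.01  0.01 -0.03]
side [130.55083895 204.57478391]
top [244.02165431 303.34253589]
[227.55889286 299.41856256] [133.98028097 206.24551762]
```

View pics/p1.png

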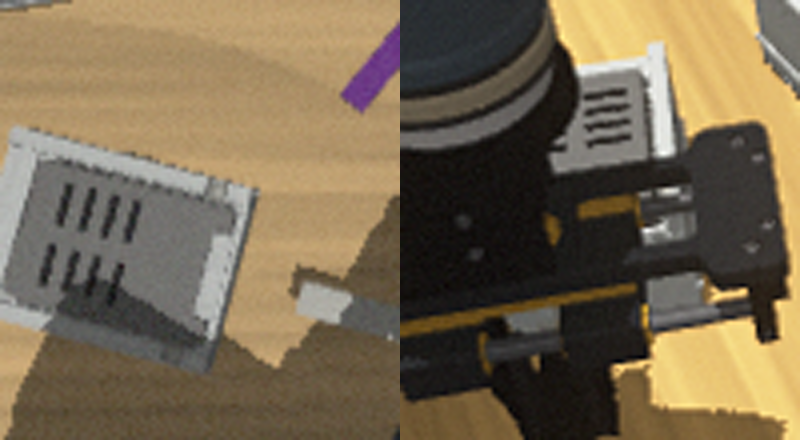

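```bash
python3 -m jog '[[[0,-1,24],[0,0,0],1],[[0,-1,40],[0,0,0],1],[[0,-1,48],[0,0,0],1],[[0,-1,48],[0,0,0],1],[[0,-1,48],[0,0,0],1]]'
python3 -c "
from h import *
delta(*ins(.045,.0705))"
```

```text
time_s: 6.8
position: [0.4075, -0.1093, 0.0711]
tcp_rot: [[0.25, 0.968, -0.001], [0.968, -0.25, 0.0], [0.0, -0.001, -1.0]]
force: [0.0, 0.2, -1.6]
opening: 0.203
shift mm [80.4 -0.   0.7] rot [-0.04 -0.01 -0.06]
```

```bash
python3 -m jog '[[[15,0,0],[0,0,0],1],[[30,0,0.5],[0,0,0],1],[[38,0,0.5],[0,0,0],1],[[45,0,0.5],[0,0,0],1],[[45,0,0.5],[0,0,0],1]]'
python3 -m jog '[[[8,0,0],[0,0,0],1],[[16,0,0],[0,0,0],1],[[24,0,0],[0,0,0],1],[[32,0,0],[0,0,0],1],[[35,0,0],[0,0,0],1],[[35,0,0],[0,0,0],1]]'
python3 -c "
from h import *
delta(*ins(.045,.0705))"
```

```text
time_s: 7.22
position: [0.4189, -0.0645, 0.0715]
tcp_rot: [[0.248, 0.969, 0.001], [0.969, -0.248, -0.0], [-0.0, 0.001, -1.0]]
force: [0.5, 0.5, -2.0]
opening: 0.205
time_s: 7.72
position: [0.4271, -0.0304, 0.071]
tcp_rot: [[0.248, 0.969, -0.0], [0.969, -0.248, 0.0], [0.0, -0.0, -1.0]]
force: [0.0, -0.5, -2.2]
opening: 0.203
shift mm [-0.8  0.7  0.5] rot [-0.01 -0.    0.06]
```

```bash
python3 -m jog '[[[0,0,2],[0,0,0],1],[[0,0,4],[0,0,0],1],[[0,0,6.5],[0,2,0],1],[[0,0,9],[0,4,0],1],[[0,0,11.3],[0,6,0],1],[[0,0,11.3],[0,6,0],1]]'
python3 -c "
from h import *
print(bot.read_state()['moment'])"
python3 -m jog '[[[0.5,0,2.5],[0,2,0],1],[[1,0,5],[0,4,0],1],[[1.5,0,7.3],[0,6,0],1],[[1.5,0,7.3],[0,6,0],1]]'
```

```text
time_s: 8.22
position: [0.427, -0.0325, 0.0591]
tcp_rot: [[0.251, 0.968, 0.026], [0.962, -0.252, 0.102], [0.105, -0.001, -0.994]]
force: [0.2, -0.1, -1.8]
opening: 0.208
[-0.20832375  0.12923738  0.06245473]
time_s: 8.55
position: [0.4275, -0.0301, 0.052]
tcp_rot: [[0.246, 0.968, 0.051], [0.947, -0.251, 0.201], [0.208, -0.001, -0.978]]
force: [-0.4, -0.4, -4.2]
opening: 0.208
```

```bash
cat >> h.py <<'E'
def tilt(th,z0=.0665,d=.045,dx=0):
    # tilt about front rim edge; base tcp = ins(d), bottom of tool 2.5mm below TCP
    p,R=ins(d,z0);p=np.array(p);v=np.array([.115-d,0,z0-.064]);Rt=R@Ro.from_euler('y',th,degrees=True).as_matrix()
    return p+R@v-Rt@v,Rt
E
python3 -c "
from h import *
for a in(12,18,24):
  t=tilt(a);print(a,t[0]);delta(*t)"
```

```text
12 [ 0.42784286 -0.03042266  0.05189155]
shift mm [-0.2  0.4  0.1] rot [-0.02  0.02 -0.17]
18 [ 0.42825161 -0.02883068  0.04474645]
shift mm [-0.1  0.4  7.4] rot [-0.01  6.02 -0.17]
24 [ 0.42884386 -0.02652403  0.0378123 ]
shift mm [ 0.8  0.4 14.7] rot [-0.   12.02 -0.17]
```

```bash
python3 -m jog '[[[0,0,2.5],[0,2,0],1],[[0,0,5],[0,4,0],1],[[0,0,7.4],[0,6,0],1],[[0,0,7.4],[0,6,0],1]]'
python3 -m jog '[[[0,0,2.5],[0,2,0],1],[[0,0,5],[0,4,0],1],[[0,0,7.4],[0,6,0],1],[[0,0,7.4],[0,6,0],1],[[0,0,7.4],[0,6,0],1]]'
python3 -c "
from h import *
delta(*tilt(24))
cv2.imwrite('pics/v1.png',np.hstack([crop(np.clip(vision.capture('top')[:,:,::-1]*1.6,0,255).astype(np.uint8),150,240,100,110,4),crop(vision.capture('side')[:,:,::-1],90,120,100,110,4)]))
"
```

```text
time_s: 8.88
position: [0.4282, -0.0285, 0.0452]
tcp_rot: [[0.239, 0.968, 0.077], [0.921, -0.251, 0.299], [0.308, -0.001, -0.951]]
force: [0.1, -2.4, 2.1]
opening: 0.203
time_s: 9.3
position: [0.4289, -0.0264, 0.0382]
tcp_rot: [[0.229, 0.968, 0.101], [0.886, -0.25, 0.391], [0.404, 0.0, -0.915]]
force: [-1.7, -4.3, 1.7]
opening: 0.204
shift mm [-0.3  0.   0.3] rot [ 0.05  0.18 -0.06]
```

View pics/v1.png

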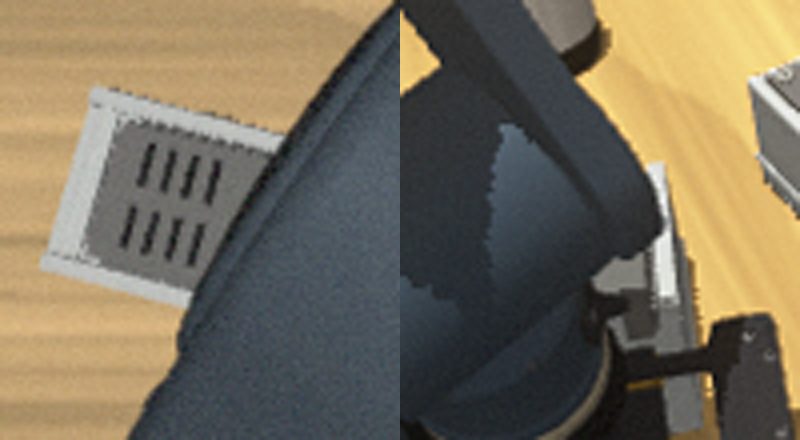

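```bash
python3 -m jog '[[[0,0,1.3],[0,1,0],1],[[0.3,0,2.5],[0,2,0],1],[[0.5,0,3.8],[0,3,0],1],[[0.5,0,3.8],[0,3,0],1],[[0.5,0,3.8],[0,3,0],1]]'
python3 -c "
from h import *
delta(*tilt(27));print(bot.read_state()['moment'])
for a in(18,12,6,0):delta(*tilt(a,z0=.068))
"
```

```text
time_s: 9.82
position: [0.4293, -0.0237, 0.035]
tcp_rot: [[0.223, 0.968, 0.113], [0.863, -0.25, 0.439], [0.454, -0.0, -0.891]]
force: [0.1, -4.0, 3.2]
opening: 0.207
shift mm [-1.5  0.3 -0.1] rot [ 0.03  0.01 -0.08]
[-0.49258314  0.08360645 -0.0900655 ]
shift mm [  0.    0.3 -12.5] rot [ 0.03 -8.99 -0.08]
shift mm [  1.9   0.3 -19.6] rot [  0.02 -14.99  -0.08]
shift mm [  4.6   0.3 -26.4] rot [ 2.000e-02 -2.099e+01 -9.000e-02]
shift mm [  8.    0.3 -33. ] rot [ 2.000e-02 -2.699e+01 -9.000e-02]
```

```bash
python3 -m jog '[[[0,0,-6],[0,-4.5,0],1],[[0,0,-12.5],[0,-9,0],1],[[2,0,-19.6],[0,-15,0],1],[[4.6,0,-26.4],[0,-21,0],1],[[4.6,0,-26.4],[0,-21,0],1]]'
python3 -m jog '[[[-10,0,0],[0,0,0],1],[[-25,0,0],[0,0,0],1],[[-45,0,-1],[0,-1,0],1],[[-70,0,-2],[0,-3,0],1],[[-100,0,-3],[0,-6,0],1],[[-120,0,-3],[0,-6,0],1],[[-120,0,-3],[0,-6,0],1],[[-120,0,-3],[0,-6,0],1]]'
python3 -c "
from h import *
s=bot.read_state();p=s['position'];R=s['tcp_rot']
for n in('side','top'):
  for q in(.115,.035): print(n,proj(n,p+R[:,0]*q))
cv2.imwrite('pics/w1.png',np.hstack([crop(np.clip(vision.capture('top')[:,:,::-1]*1.6,0,255).astype(np.uint8),155,230,120,110,4)[:,:480],crop(vision.capture('side')[:,:,::-1],90,150,80,110,4)]))
"
```

```text
time_s: 10.23
position: [0.4258, -0.0292, 0.0613]
tcp_rot: [[0.246, 0.969, 0.023], [0.964, -0.247, 0.099], [0.102, -0.002, -0.995]]
force: [-0.7, -0.1, -2.1]
opening: 0.204
time_s: 10.9
position: [0.3962, -0.1474, 0.0505]
tcp_rot: [[0.252, 0.968, -0.002], [0.968, -0.252, 0.002], [0.002, -0.002, -1.0]]
force: [0.6, -0.6, -1.3]
opening: 0.202
side [137.71285199 245.0708008 ]
side [139.30722237 281.3086446 ]
top [262.92166771 309.20802176]
top [300.20449104 319.24379477]
```

View pics/w1.png

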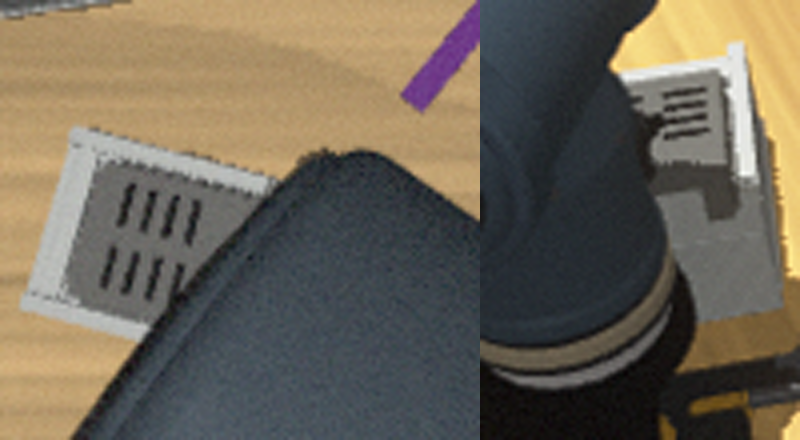

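```bash
python3 -m jog '[[[0,0,-30],[0,0,0],1],[[0,0,-60],[0,0,0],1],[[0,0,-60],[0,0,0],1]]'
python3 -c "
from h import *
delta([.5858,-.3120,.06],down(81.4))"
```

```text
time_s: 11.25
position: [0.399, -0.147, 0.1142]
tcp_rot: [[0.248, 0.969, 0.005], [0.969, -0.248, -0.003], [-0.001, 0.005, -1.0]]
force: [0.6, 0.2, -1.4]
opening: 0.206
shift mm [-113.6  221.6   55.6] rot [ 0.31  0.1  -5.74]
```

```bash
python3 -m jog '[[[-113.6,221.6,0],[0,0,-5.7],1],[[-113.6,221.6,0],[0,0,-5.7],1],[[-113.6,221.6,0],[0,0,-5.7],1],[[-113.6,221.6,0],[0,0,-5.7],1],[[-113.6,221.6,0],[0,0,-5.7],1],[[-113.6,221.6,0],[0,0,-5.7],1],[[-113.6,221.6,0],[0,0,-5.7],1],[[-113.6,221.6,0],[0,0,-5.7],1],[[-113.6,221.6,56],[0,0,-5.7],1],[[-113.6,221.6,56],[0,0,-5.7],1],[[-113.6,221.6,56],[0,0,-5.7],1],[[-113.6,221.6,56],[0,0,-5.7],1]]'
python3 -c "
from h import *
delta([.5858,-.3120,.003],down(81.4))
cv2.imwrite('pics/x1.png',np.hstack([crop(vision.capture('side')[:,:,::-1],90,130,100,110,4),crop(vision.capture('side')[:,:,::-1],230,250,100,110,4)]))"
```

```text
time_s: 12.25
position: [0.5817, -0.3097, 0.0535]
tcp_rot: [[0.151, 0.989, -0.004], [0.989, -0.151, 0.004], [0.003, -0.005, -1.0]]
force: [-0.5, 0.7, -0.7]
opening: 0.204
shift mm [-1.8  4.6 50.5] rot [-0.27 -0.17 -0.07]
```

View pics/x1.png

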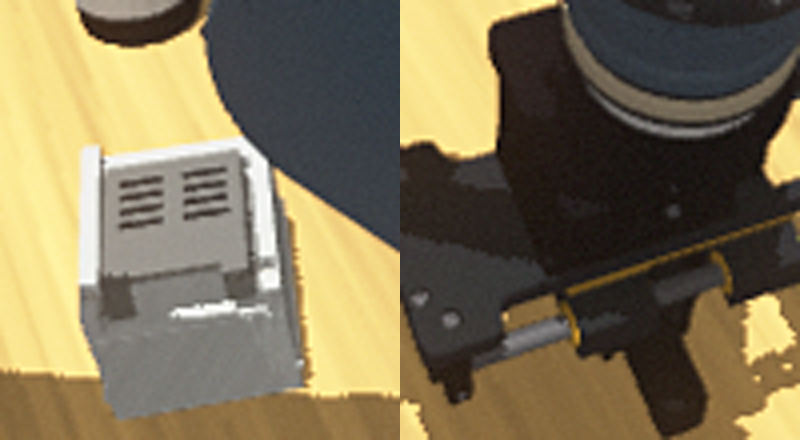

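The cover's notched end now stands clear of the rim, with its front edge at about (110–240,270) above the rim at (220,310). The tool is still held over its old spot. I'll set it down slowly.

```bash
python3 -m jog '[[[0,2,15],[0,0,0],1],[[0,3,30],[0,0,0],1],[[0,3,36],[0,0,0],1],[[0,3,40],[0,0,0],1],[[0,3,40],[0,0,0],1]]'
python3 -m jog '[[[0,0,2],[0,0,0],1],[[0,0,4],[0,0,0],1],[[0,0,4],[0,0,0],1]]'
python3 -m jog '[[[0,0,1],[0,0,0],1],[[0,0,2],[0,0,0],1],[[0,0,2],[0,0,0],1]]'
```

```text
time_s: 12.77
position: [0.5857, -0.312, 0.0133]
tcp_rot: [[0.152, 0.988, -0.002], [0.988, -0.152, 0.002], [0.002, -0.003, -1.0]]
force: [0.3, 1.0, -2.3]
opening: 0.205
time_s: 13.02
position: [0.5867, -0.3128, 0.011]
tcp_rot: [[0.152, 0.988, 0.0], [0.988, -0.152, -0.0], [-0.0, 0.0, -1.0]]
force: [0.2, -0.1, -1.0]
opening: 0.204
time_s: 13.27
position: [0.5866, -0.3127, 0.0092]
tcp_rot: [[0.152, 0.988, 0.0], [0.988, -0.152, -0.0], [-0.0, 0.0, -1.0]]
force: [0.2, 0.1, -1.9]
opening: 0.206
```

```bash
python3 -m jog '[[[0,0,1],[0,0,0],1],[[0,0,2],[0,0,0],1],[[0,0,2],[0,0,0],1]]'
python3 -m jog '[[[0,0,1],[0,0,0],1],[[0,0,2],[0,0,0],1],[[0,0,2],[0,0,0],1]]'
python3 -m jog '[[[0,0,1],[0,0,0],1],[[0,0,2],[0,0,0],1],[[0,0,2],[0,0,0],1]]'
```

```text
time_s: 13.52
position: [0.5865, -0.3126, 0.007]
tcp_rot: [[0.152, 0.988, -0.0], [0.988, -0.152, 0.0], [0.0, -0.0, -1.0]]
force: [-0.5, 0.8, -1.8]
opening: 0.202
time_s: 13.77
position: [0.5865, -0.3126, 0.0048]
tcp_rot: [[0.152, 0.988, -0.0], [0.988, -0.152, 0.0], [0.0, -0.0, -1.0]]
force: [-0.2, 0.0, -1.2]
opening: 0.208
time_s: 14.02
position: [0.5868, -0.3128, 0.0033]
tcp_rot: [[0.152, 0.988, 0.0], [0.988, -0.152, 0.0], [0.0, 0.0, -1.0]]
force: [-1.1, -0.1, 0.7]
opening: 0.202
```

```bash
python3 -m jog '[[[0,0,0.5],[0,0,0],1],[[0,0,0.5],[0,0,0],0.7],[[0,0,0.5],[0,0,0],0.5],[[0,0,0.5],[0,0,0],0.3],[[0,0,0.5],[0,0,0],0.2],[[0,0,0.5],[0,0,0],0],[[0,0,0.5],[0,0,0],0],[[0,0,0.5],[0,0,0],0],[[0,0,0.5],[0,0,0],0],[[0,0,0.5],[0,0,0],0]]'
python3 -m jog '[[[0,0,-10],[0,0,0],0],[[0,0,-30],[0,0,0],0],[[0,0,-60],[0,0,0],0],[[0,0,-100],[0,0,0],0],[[0,0,-140],[0,0,0],0],[[-80,40,-140],[0,0,0],0],[[-120,80,-140],[0,0,0],0],[[-150,120,-140],[0,0,0],0],[[-180,150,-140],[0,0,0],0],[[-180,150,-140],[0,0,0],0],[[-180,150,-140],[0,0,0],0],[[-180,150,-140],[0,0,0],0]]'
python3 -c "
from h import *
a=np.clip(vision.capture('top')[:,:,::-1]*1.6,0,255).astype(np.uint8);s=vision.capture('side')[:,:,::-1]
cv2.imwrite('pics/y1.png',np.vstack([np.hstack([crop(a,150,245,100,75,4),crop(a,320,215,100,75,4)]),np.hstack([crop(s,90,150,100,75,4),crop(s,240,280,100,75,4)])]))"
```

```text
time_s: 14.85
position: [0.5866, -0.3127, 0.0026]
tcp_rot: [[0.152, 0.988, -0.0], [0.988, -0.152, -0.0], [-0.0, -0.0, -1.0]]
force: [0.9, 0.1, 0.5]
opening: 0.805
time_s: 15.85
position: [0.7088, -0.5188, 0.1415]
tcp_rot: [[0.155, 0.988, 0.003], [0.988, -0.155, -0.004], [-0.004, 0.004, -1.0]]
force: [-1.7, 1.0, 0.0]
opening: 1.001
```

View pics/y1.png

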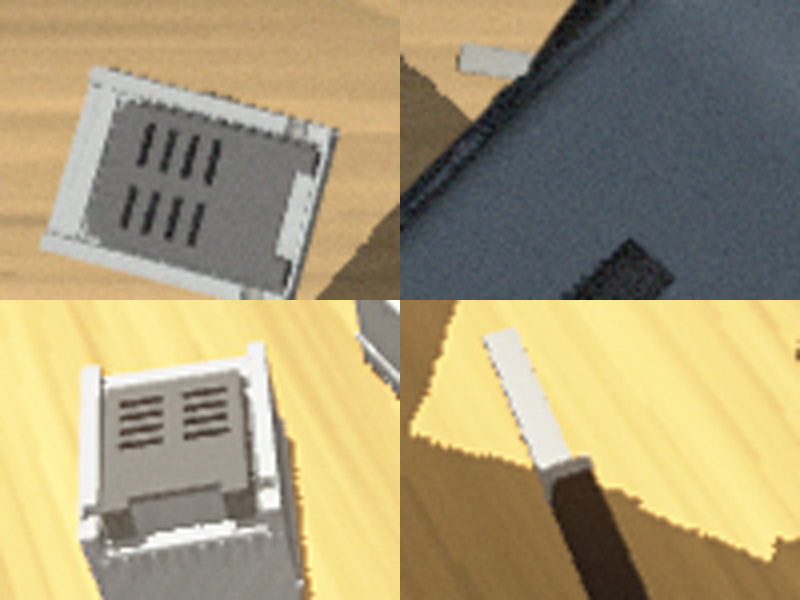

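The tool lies flat on the bench. To judge the cover, I'll compare before and after in the same crop.

```bash
python3 -c "
from h import *
o=cv2.resize(cv2.imread('pics/side0.png'),(512,384),interpolation=cv2.INTER_AREA);s=vision.capture('side')[:,:,::-1]
cv2.imwrite('pics/z1.png',np.hstack([crop(o,102,155,66,75,6),crop(s,102,155,66,75,6)]))
F3=np.array([*F,0]);E=np.array([*EX,0]);N=np.array([-EX[1],EX[0],0])
for h in(.079,.089):
  for l in(-.036,.036): print(h,l,(proj('side',F3+E*.005+N*l+[0,0,h])-[102,155])*6+3)
"
```

```text
0.079 -0.036 [306.46064564 278.87932079]
0.079 0.036 [ 79.14710924 316.29247101]
0.089 -0.036 [301.03014986 257.52204079]
0.089 0.036 [ 71.46397893 294.92672395]
```

View pics/z1.png

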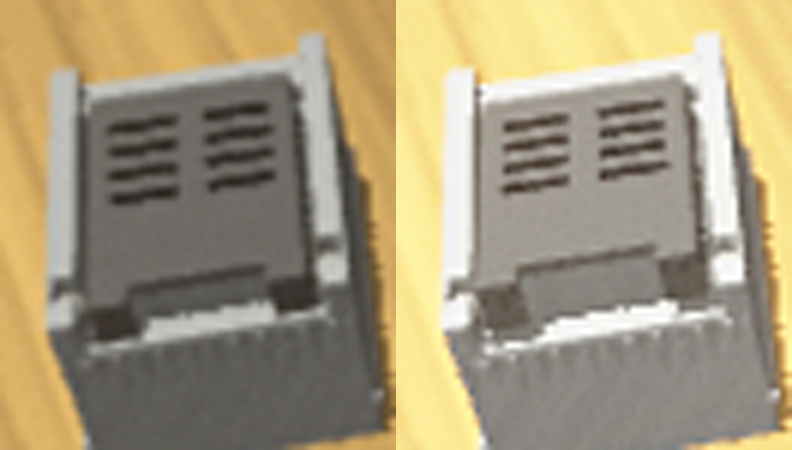

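The cover's front edge moved from row ~308 to ~288. That is 20 px, or about 10 mm, so it has sprung up and stayed up.

```bash
python3 -c "
from h import *
cv2.imwrite('pics/f1.png',vision.capture('top')[:,:,::-1]);print(bot.hand_in(),bot.read_state()['time_s'])
a=cv2.imread('pics/top0.png');a=cv2.resize(a,(512,384),interpolation=cv2.INTER_AREA);b=cv2.imread('pics/f1.png')
print(np.abs(a[285:310,322:350].astype(int)-b[285:310,322:350]).mean())"
```

```text
the job is handed in; nothing more can be done
the job is handed in; nothing more can be done
```

The cover's notched end is up and holding, and I handed the job in at about 16 s of the 51 s allowed. I gripped the black pry tool by its handle and slid the blade 45 mm into the notch. Then I levered over the rim to about 27°, pulled the blade straight out, and set the tool back flat on its original spot with a contact force of about 1 N.

**Cover:** in before and after side views its front edge rose about 20 px, roughly 10 mm. It was still up some 6 s after the tool came out.

**Tool and forces:** the last side view showed the tool lying flat and the gripper clear of everything. Wrist force readings at the end of each move stayed within about 5 N.

**Not confirmed:** a last picture comparison to check that the awl had not moved printed no result, because the hand-in ended the script. No move was made at the awl, but I have no final picture of it. The levering itself was largely hidden by the arm, so the cover was judged only from the views afterwards.

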